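# Hold the pedal bin open, then let its lid down softly

## Robot

A 7-joint arm with a two-finger parallel gripper is mounted at the origin on the work surface. World frame = base frame: x ahead of the robot, y to its left, z up, the work surface at z = 0. Lengths are in m, angles in degrees, forces in N, time in s.
With the tool pointing down it reaches from about 0.425 to 0.8 m from the base axis. Payload 8.3 kg.
Tool frame: the origin (TCP) lies at the very end of the fingers, on their centre line; the grasp point (between the pads) lies 19 mm behind it; z points along the fingers, y is the direction in which the jaws open and shut (so a half turn about z gives the same grasp; the last joint's range is limited). The gripper opens to 85 mm and grips with 20 to 120 N. Pads are 22 mm wide; open, the fingers measure 114 mm over their backs; the gripper's body (76 mm by 85 mm) begins 54 mm behind the grasp point. The pads swing forward as they close: fully open they stand 13 mm farther back than shut.
Start: joints at [-72.416, 21.967, 0.94, 78.501, -0.361, 79.538, -2.664], TCP at [0.226, 0.583, 0.231] pointing down, gripper open.
Joint ranges: [-169.22, 169.22], [-14.56, 117.87], [-87.37, 89.26], [10.42, 133.3], [-82.24, 262.24], [0.94, 117.77], [-172.7, 172.7]. Speed limits (degrees/s): [136.94, 136.94, 172.46, 172.46, 180, 180, 180].

## Interface

Orientations are given as a 3x3 rotation matrix whose columns are the frame's x, y, z axes.
In Python, from bench import r gives the robot as it stands.
- The arm moves only by the tool move_arm, never from a script. Its argument "targets" is a list of rows, each a list of 3 entries, a list of its own where there are three numbers: the closure, from 0 (fully open) to 1 (shut), then the shift along the tool's x, y, z in m, then the turn about the tool's z in degrees. A call has exactly 8 rows; each row is the pose to reach, as a shift and turn from the pose commanded when the call began, along the tool's axes at that moment; what a row does not reach only later rows make up. A row lasts 1/12 s, in which the tool goes at most 41.7 mm and 7.16 degrees, less where a joint would pass 70% of its speed; a pose out of reach is approached as far as the arm can. A call with a gripper value outside its range is refused whole. The fingers move at their own pace and stop on an object; "newtons" is the grip in N (left out, the last holds). Time passes only in rows, so rows that repeat a pose let the fingers close, or fill a call up. It gives the time, the measured TCP pose, the force and the opening at its end, in the units of the state.
- r.state(): the state, without advancing time (a new reading comes with each control period).
- r.grab_frame(name): name is "side" or "top" or "wrist"; returns a dict with "color" (420x560x3 uint8, blue, green, red), "depth" (420x560 float32, m along the optical axis (not along the pixel's ray), 0 where there is no reading), "vertical_fov" (degrees; the focal length in pixels is half the picture's height over the tangent of half this angle, whatever the lens; pixels are square), "cx", "cy" (the principal point, pixels), "extrinsics" (4x4, takes a point from camera to world coordinates). Camera axes: x right, y down, z forward; pixel columns grow to the right and rows downward; lengths in m; the calibration is good to about 2 mm. A picture is of the moment at which its call begins.
- r.finish_job(): hands the job in, once; it reports no verdict.
The state is a dict: "clock": time; "joint_positions": joint angles; "dq": joint speeds; "joint_torque": joint torques, N m; "tcp_pos": TCP position; "tcp_rot": TCP orientation; "force": force on the tool from outside, world axes, zero at the start; "wrist_torque": the same for the moment, N m; "width": finger opening in m.
Only numpy, scipy, OpenCV 4.12 (cv2) and the standard library are available. Lean on these libraries where they do the work, as an engineer would, in place of code of your own. Each camera call takes 0.05 s, during which the arm holds its last target.

## Task

I am coming with the coffee machine's tray of used capsules in both hands, so hold the green pedal bin open for me: press its pedal right down with your fingertips, keep the lid wide open for three seconds while I tip them in, then ease the pedal up so the lid comes down gently and closes without slamming, and take your hand away. Work the bin by its pedal only, without touching the lid, leave the white bin shut, and do not lift or shift anything else on the counter.

Things in the scene. Friction and masses are not known exactly. Their poses are not given: they have to be found in the camera images.
- green_bin: The green pedal bin: a round metal bin 168 mm across with a green domed lid, 269 mm tall when shut, fixed firmly to the counter. Origin at the centre of its underside (z = 0). Its own -x axis points to its front, where the pedal sticks out; the lid's hinge is at the back, at own x = +93 mm, 243 mm up. Its wall is 84 mm from the axis.
- green_pad (a point): Centre of the top of the green bin's pedal pad: black rubber, 42 mm deep (along the bin's x), 52 mm wide, 7 mm thick, 128 mm in front of the bin's axis (44 mm clear of its wall). 46 mm above the counter at rest; it moves with the pedal: pressed straight down it sinks 25 mm to a firm stop, lid fully open. The pad slopes up to the front by 0.15 rad at rest, down by 0.06 rad when pressed.
- green_pedal (a joint): Angle of the green bin's pedal: 0 at rest (up), 0.21 rad at its firm stop; pivot 118 mm behind the pad's centre. No latch: the lid's weight and a light return spring push it back up after the finger, and the lid falls shut if the pedal is let go. It takes about 5 to 9 N on the pad to start, less as the lid rises (2 to 5 N near the top).
- green_lid (a joint): Angle of the green bin's lid: 0 shut, about 1.2 rad fully open, raised by the pedal through a rod: 5.7 times the pedal angle, so 1 mm of pad travel is about 0.048 rad of lid. Nothing brakes it; released, it slams within half a second.
- green_rim (a point): Middle of the front edge of the green bin's domed lid (175 mm across, 26 mm high); it lies 86 mm in front of the bin's axis, 247 mm up when shut, and swings up and back, away from the pedal, on a radius of 179 mm about the hinge at the back.
- white_bin: A second pedal bin, white with a white lid, alike in shape, size and action; fixed to the counter; either bin may be the left or the right one. Origin at the centre of its underside, own -x to its front.
- white_pad (a point): Centre of the top of the white bin's pedal pad, like the green one's. Not to be pressed.
- white_lid (a joint): Angle of the white bin's lid, 0 shut; it is to stay shut.
- white_rim (a point): Middle of the front edge of the white bin's lid.
- mug: Blue stoneware mug, 82 mm across, 92 mm tall with a handle at its own +y; loose, near the robot between the two pedals. Origin at the centre of its foot.
- capsule: One loose copper-coloured coffee capsule, 37 mm across, 28 mm tall, standing between the two pedals. Origin at the centre of its underside.
- tumbler: Clear glass tumbler, 72 mm across, 110 mm tall, loose, at the back between the bins. Origin at the centre of its foot.
- sugar_jar: White sugar jar with a wooden cap, 80 mm across, 125 mm tall, loose, to the left. Origin at the centre of its foot.
- carton: Carton of capsules with an orange sleeve, 235 by 52 by 44 mm, long side along its own x, loose, to the right. Origin at the centre of its underside.
- spoon: Steel spoon, 150 mm long, lying flat along its own x, loose, to the left in front. Origin under its middle.

How it is judged (in metres and radians):
On the way, in this order (a step that is already met when the one before it is completed fails the run):
1. the green lid stands wide open (more than 1.0 rad, 57 degrees) for 2 s without a break (value of joint green_lid above 1 rad), for 2 s.
2. the green lid is closed again (value of joint green_lid below 0.05 rad), for 0.2 s.
At the end, for the whole second after the job is handed in: After standing wide open (beyond 1.0 rad) for at least 2 s, the green lid is closed again (within 0.05 rad) without having slammed; the white bin's lid is closed (within 0.05 rad); mug, tumbler, sugar jar, carton, spoon and loose capsule are within 20 mm of where they began (value of joint each of green_lid, white_lid below 0.05 rad and distance of each of mug, tumbler, sugar_jar, carton, spoon, capsule from where it was at the start of the episode below 0.02 m); the robot touches nothing.
It fails at once if the green lid slams: within its last 0.35 rad (60 mm at its front edge) it falls faster than 3 rad/s (0.5 m/s at the edge) (value of joint green_lid below 0.35 rad and velocity of joint green_lid below -3 rad/s).
It fails at once if the green lid is touched: it is worked by its pedal alone (contact force between any of the fingers, the arm and green_lid above 1 N).
It fails at once if the white bin's lid is opened or touched (value of joint white_lid above 0.15 rad or contact force between any of the fingers, the arm and white_lid above 1 N).
It fails at once if one of the things standing about (mug, tumbler, sugar jar, carton, spoon, loose capsule) is shifted by more than 20 mm, or lifted (distance of any of mug, tumbler, sugar_jar, carton, spoon, capsule from where it was at the start of the episode above 0.02 m or height (world z) of any of mug, tumbler, sugar_jar, carton, spoon, capsule above 0.012 m).
It also fails if it takes over 46 s, if anything falls off the work surface, if the arm or the gripper's body presses on something with over 40 N, if the wrist force passes 120 N, or if a joint passes its speed limit or range.

## Working session

There is one attempt and no reset: what is moved stays moved. The work goes in short steps, Python scripts to look and compute and a tool call to move; the robot and the scene stay as the last step left them, time stands still between calls to the robot, and variables do not carry over. Pictures are saved under pics/ and viewed, and the job is handed in when it is done.

Besides the shell and the picture viewer there is one more tool, called after "Emit:" as name(argument=value, ...), one argument or row to a line, values as JSON. move_arm: Moves the arm, as the interface text tells. Its arguments: {"type":"object","properties":{"targets":{"type":"array","items":{"type":"array"}},"newtons":{"type":"number"}},"required":["targets"]}

```bash
ls; mkdir -p pics
cat > h.py <<'E'
import numpy as np, cv2
from bench import r
def grab(n):
    f=r.grab_frame(n); return f
def pts(f):
    c=f["color"];d=f["depth"];h,w=d.shape
    F=h/2/np.tan(np.radians(f["vertical_fov"])/2)
    u,v=np.meshgrid(np.arange(w),np.arange(h))
    P=np.stack([(u-f["cx"])/F*d,(v-f["cy"])/F*d,d,np.ones_like(d)],-1)
    return (P@np.array(f["extrinsics"]).T)[...,:3]
E
python3 - <<'E'
from h import *
for n in ["top","side"]:
    f=grab(n); cv2.imwrite(f"pics/{n}0.png",f["color"]); np.savez(f"{n}0.npz",P=pts(f),c=f["color"],d=f["depth"])
    print(n,f["vertical_fov"],np.round(f["extrinsics"],3))
s=r.state(); print({k:np.round(v,3) for k,v in s.items()})
E
```

```text
pics
top 51.07300717362299 [[-0.002 -0.998  0.065  0.487]
 [-1.     0.003  0.008 -0.005]
 [-0.008 -0.065 -0.998  1.637]
 [ 0.     0.     0.     1.   ]]
side 43.021580278400535 [[ 0.815 -0.382  0.435 -0.033]
 [-0.579 -0.562  0.591 -0.856]
 [ 0.019 -0.734 -0.679  1.13 ]
 [ 0.     0.     0.     1.   ]]
{'clock': np.float64(0.1), 'joint_positions': array([-72.414,  22.009,   0.938,  78.553,  -0.362,  79.537,  -2.664]), 'dq': array([-0.042, -0.134,  0.06 , -0.239, -0.05 , -0.009,  0.039]), 'joint_torque': array([ 3.0000e-03, -6.2914e+01,  8.4800e-01, -3.7276e+01,  1.7000e-02,
        1.0000e-02,  0.0000e+00]), 'tcp_pos': array([0.226, 0.582, 0.23 ]), 'tcp_rot': array([[-0.932,  0.361, -0.001],
       [ 0.361,  0.932, -0.002],
       [-0.   , -0.002, -1.   ]]), 'force': array([0.128, 0.074, 0.097]), 'wrist_torque': array([ 0.006,  0.018, -0.078]), 'width': np.float64(0.085)}
```

View pics/top0.png

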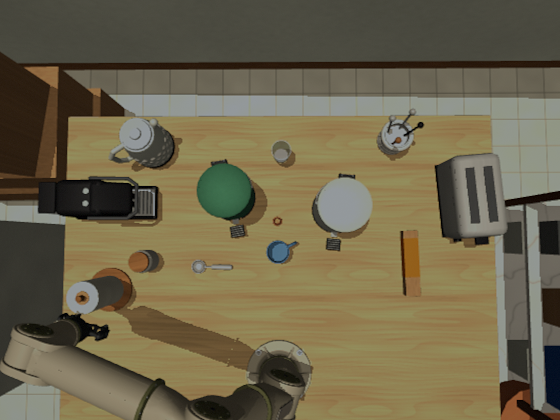

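View pics/side0.png

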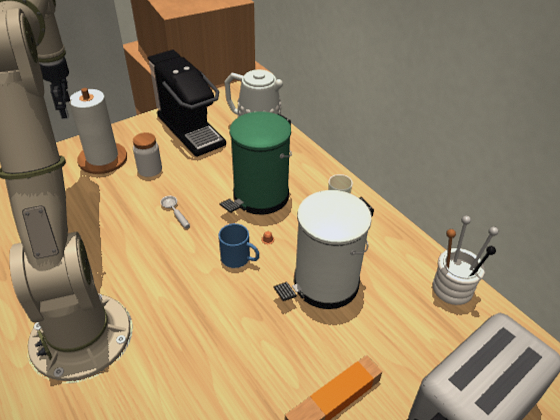

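The top view shows the green lid at (225,191) with its pad at (238,231), and the white lid at (343,205) with its pad at (333,244). The mug is at (279,252), the capsule at (277,221), the spoon at (212,267) and the jar at (143,261). Next I'll measure them.

Run:
```python
from h import *
z=np.load("top0.npz");P=z["P"];c=z["c"]
def reg(n,u0,u1,v0,v1,zl,zh,P=P):
    Q=P[v0:v1,u0:u1].reshape(-1,3); Q=Q[(Q[:,2]>zl)&(Q[:,2]<zh)]
    if len(Q): print(n,len(Q),"mean",Q.mean(0).round(4),"min",Q.min(0).round(3),"max",Q.max(0).round(3))
    return Q
print(P[300,300],P[150,350])
for n,a in dict(gpad=(228,250,222,242,.03,.09),gpad_hi=(228,250,222,242,.04,.06),wpad=(323,345,236,255,.03,.09),glid=(190,260,160,222,.235,.3),wlid=(310,378,172,235,.235,.3),mug=(262,300,236,266,.02,.12),mugtop=(262,300,236,266,.08,.12),caps=(270,286,214,228,.01,.05),spoon=(188,238,258,276,.004,.04),jar=(125,160,248,275,.02,.15)).items():
    Q=reg(n,*a)
    if 'lid' in n:
        (cx,cy),rad=cv2.minEnclosingCircle(Q[:,:2].astype(np.float32)); print("  circ",cx,cy,rad)
s=np.load("side0.npz")
reg("side gpad",218,246,196,216,.03,.09,s["P"])
reg("side wpad",272,298,280,302,.03,.09,s["P"])
print(P[222:244:2,238].round(3)); print(P[231,226:252:2].round(3))
im=cv2.resize(c[150:290,170:310],None,fx=4,fy=4,interpolation=cv2.INTER_CUBIC);cv2.imwrite("pics/crop.png",im)
```

```text
[ 0.25989762 -0.07915213  0.009077  ] [ 0.81542628 -0.27013938  0.00335934]
gpad 177 mean [0.5145 0.1512 0.0448] min [0.491 0.123 0.03 ] max [0.545 0.179 0.056]
gpad_hi 151 mean [0.511  0.1509 0.0463] min [0.491 0.123 0.04 ] max [0.534 0.179 0.056]
wpad 172 mean [ 0.465  -0.1953  0.0459] min [ 0.443 -0.22   0.03 ] max [ 0.493 -0.168  0.059]
glid 2405 mean [0.6386 0.1729 0.263 ] min [0.553 0.088 0.241] max [0.736 0.26  0.278]
  circ 0.6441254019737244 0.1777280867099762 0.09387234598398209
wlid 2439 mean [ 0.5925 -0.2067  0.2634] min [ 0.505 -0.294  0.238] max [ 0.691 -0.123  0.277]
  circ 0.5983819961547852 -0.2085583657026291 0.09384951740503311
mug 144 mean [ 0.4392 -0.0056  0.0797] min [ 0.399 -0.064  0.021] max [0.476 0.043 0.101]
mugtop 89 mean [0.4399 0.0009 0.0916] min [ 0.399 -0.049  0.08 ] max [0.476 0.043 0.101]
caps 44 mean [0.5492 0.0067 0.0247] min [ 0.538 -0.007  0.01 ] max [0.561 0.019 0.038]
spoon 342 mean [0.3816 0.2495 0.0118] min [0.351 0.152 0.004] max [0.413 0.334 0.026]
jar 551 mean [0.408  0.4716 0.1058] min [0.369 0.442 0.02 ] max [0.446 0.515 0.133]
side gpad 247 mean [0.5237 0.149  0.0439] min [0.487 0.12  0.031] max [0.564 0.178 0.061]
side wpad 312 mean [ 0.4683 -0.1984  0.0439] min [ 0.443 -0.226  0.031] max [ 0.514 -0.171  0.053]
[[ 0.545  0.146  0.036]
 [ 0.539  0.15   0.003]
 [ 0.53   0.145  0.049]
 [ 0.523  0.145  0.045]
 [ 0.516  0.146  0.041]
 [ 0.509  0.145  0.048]
 [ 0.501  0.145  0.046]
 [ 0.494  0.146  0.042]
 [ 0.487  0.15  -0.001]
 [ 0.479  0.149  0.003]
 [ 0.472  0.15  -0.005]]
[[ 0.513  0.195 -0.005]
 [ 0.513  0.188 -0.005]
 [ 0.512  0.175  0.042]
 [ 0.512  0.167  0.044]
 [ 0.512  0.16   0.045]
 [ 0.512  0.153  0.046]
 [ 0.512  0.145  0.046]
 [ 0.512  0.138  0.052]
 [ 0.512  0.13   0.051]
 [ 0.513  0.128 -0.002]
 [ 0.513  0.12  -0.002]
 [ 0.513  0.112  0.001]
 [ 0.513  0.105  0.005]]
```

View pics/crop.png

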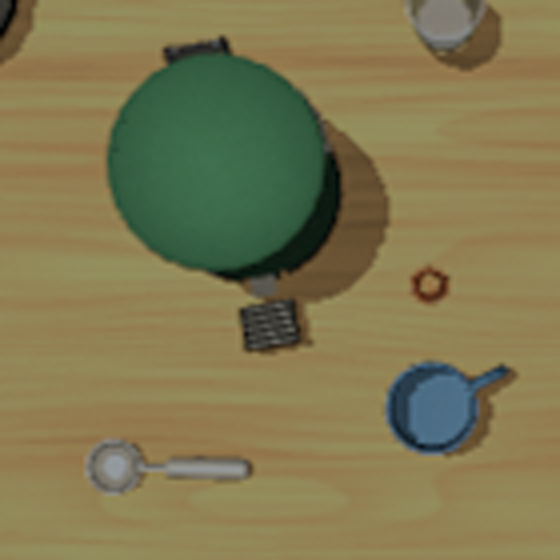

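Pad centre is about (0.512, 0.151, 0.046). It lies 128.5 mm from the lid centre, against 128 given, so the bin's x axis is at about 9.8° yaw. I'll press 10 mm in front of the pad centre, with tool x along the bin's axis, to keep the gripper body off the lid. First I'll check the wrist camera mount for clearance.

Run:
```python
from h import *
f=grab("wrist"); s=r.state()
E=np.array(f["extrinsics"]);R=np.array(s["tcp_rot"]);p=np.array(s["tcp_pos"])
print("cam in tool",(R.T@(E[:3,3]-p)).round(3),(R.T@E[:3,:3]).round(2))
```

```text
cam in tool [ 0.067 -0.001 -0.142] [[ 0.   -0.96 -0.26]
 [ 1.    0.   -0.  ]
 [ 0.   -0.26  0.96]]
```

Emit:
move_arm(
  targets=[
    [1, [-0.015, -0.011, 0], -1],
    [1, [-0.04, -0.03, 0], -3],
    [1, [-0.07, -0.0515, 0], -6],
    [1, [-0.1, -0.0735, 0], -8],
    [1, [-0.13, -0.0955, 0], -10],
    [1, [-0.16, -0.1175, 0], -12],
    [1, [-0.19, -0.1395, 0], -15],
    [1, [-0.22, -0.1615, 0], -18],
  ],
  newtons=40,
)

```text
clock: 0.82
tcp_pos: [0.3732, 0.3508, 0.2312]
tcp_rot: [[-0.999, 0.053, -0.0], [0.053, 0.999, -0.0], [0.0, -0.0, -1.0]]
force: [0.8, 1.0, 0.4]
width: -0.0004
```

Emit:
move_arm(
  targets=[
    [1, [-0.021, -0.029, 0], -2],
    [1, [-0.042, -0.058, 0], -4],
    [1, [-0.063, -0.087, 0], -6],
    [1, [-0.084, -0.116, 0], -8],
    [1, [-0.103, -0.143, 0], -10],
    [1, [-0.12, -0.167, 0], -12],
    [1, [-0.133, -0.185, 0], -13],
    [1, [-0.14, -0.195, 0], -13],
  ],
)

```text
clock: 1.48
tcp_pos: [0.5029, 0.1465, 0.2312]
tcp_rot: [[-0.986, -0.167, 0.0], [-0.167, 0.986, -0.001], [0.0, -0.001, -1.0]]
force: [-0.1, 0.0, -0.0]
width: -0.0001
```

Run:
```python
from h import *
for n in ["side","wrist"]:
    f=grab(n); cv2.imwrite(f"pics/{n}1.png",f["color"])
s=r.state(); print({k:np.round(s[k],3) for k in ("clock","tcp_pos","tcp_rot","force","joint_positions")})
```

```text
{'clock': np.float64(1.583), 'tcp_pos': array([0.503, 0.147, 0.231]), 'tcp_rot': array([[-0.986, -0.166, -0.   ],
       [-0.166,  0.986, -0.001],
       [ 0.   , -0.001, -1.   ]]), 'force': array([-1.044,  0.12 ,  0.247]), 'joint_positions': array([-35.311,   9.356,  17.583,  95.092,  -2.839,  76.023,  82.268])}
```

View pics/side1.png

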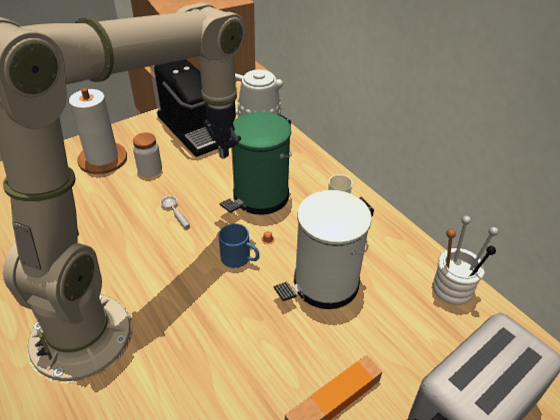

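View pics/wrist1.png

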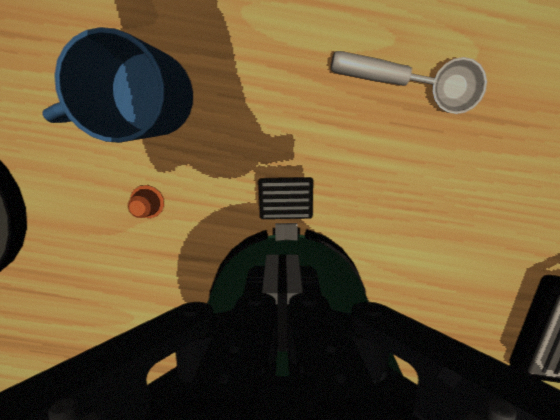

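The side view shows the fingers over the green pedal, beside the lid. In the wrist view the pad is at (286,198), in line with the closed fingers. Now I'll check its position from the wrist depth.

Run:
```python
from h import *
f=grab("wrist");P=pts(f);s=r.state();R=np.array(s["tcp_rot"]);p=np.array(s["tcp_pos"])
Q=P[172:224,252:322].reshape(-1,3);Q=Q[(Q[:,2]>.03)&(Q[:,2]<.07)]
print(len(Q),Q.mean(0).round(4),Q.min(0).round(3),Q.max(0).round(3))
T=(Q-p)@R; print(np.percentile(T,[1,50,99],axis=0).round(4)); 
for a in (-.015,-.005,.005,.015,.025,.035):
    m=abs(T[:,0]-a)<.004; print(a,m.sum(),Q[m,2].mean() if m.any() else None)
print(p)
```

```text
2245 [0.5109 0.1486 0.0452] [0.488 0.12  0.04 ] [0.536 0.177 0.05 ]
[[-0.0305 -0.0276  0.1821]
 [-0.0088 -0.0027  0.1856]
 [ 0.0102  0.023   0.1903]]
-0.015 425 0.04459095705267433
-0.005 443 0.04594959322995523
0.005 489 0.04729323982092581
0.015 0 None
0.025 0 None
0.035 0 None
[0.5016644  0.14933487 0.23099085]
```

Pad centre is 10 mm bin-ward of the TCP as planned. Before descending I'll check how far the wrist links extend toward the lid, using depth.

Run:
```python
from h import *
s=r.state();R=np.array(s["tcp_rot"]);p=np.array(s["tcp_pos"])
T=np.concatenate([((pts(grab(n))-p)@R).reshape(-1,3) for n in ("side","top")])
T=T[(abs(T[:,1])<.15)&(abs(T[:,0])<.16)&(T[:,2]<-.055)]
for z0 in np.arange(-.46,-.05,.03):
    m=(T[:,2]>=z0)&(T[:,2]<z0+.03)
    if m.sum()>5: print(round(z0,3),m.sum(),"x",np.percentile(T[m,0],[1,5,95]).round(3),"y",np.percentile(T[m,1],[2,98]).round(3))
```

```text
-0.46 1128 x [0.086 0.096 0.158] y [-0.053  0.011]
-0.43 4029 x [-0.025 -0.015  0.143] y [-0.064  0.044]
-0.4 1570 x [-0.049 -0.041  0.143] y [-0.067  0.046]
-0.37 769 x [-0.053 -0.043  0.13 ] y [-0.059 -0.038]
-0.34 298 x [-0.045 -0.036  0.058] y [-0.056 -0.016]
-0.31 375 x [-0.021 -0.015  0.04 ] y [-0.043  0.011]
-0.28 396 x [-0.028 -0.019  0.04 ] y [-0.042  0.014]
-0.25 376 x [-0.024 -0.017  0.04 ] y [-0.042  0.014]
-0.22 408 x [-0.03  -0.021  0.042] y [-0.043  0.017]
-0.19 270 x [-0.025 -0.016  0.036] y [-0.039  0.015]
-0.16 292 x [-0.026 -0.017  0.037] y [-0.039  0.012]
-0.13 192 x [-0.01  -0.006  0.019] y [-0.048  0.014]
-0.1 349 x [-0.012 -0.008  0.018] y [-0.061  0.055]
-0.07 97 x [-0.012 -0.008  0.016] y [-0.046  0.04 ]
```

The closest part to the lid is the wrist cylinder (radius about 43 mm, rim 51 mm away), which leaves about 8 mm. The elbow above it clears the lid's swing. Descending.

Emit:
move_arm(
  targets=[
    [1, [0, -0.001, 0.01], 0],
    [1, [0.001, -0.002, 0.032], 0],
    [1, [0.001, -0.002, 0.055], 0],
    [1, [0.001, -0.002, 0.08], 0],
    [1, [0.001, -0.002, 0.105], 0],
    [1, [0.001, -0.002, 0.13], 0],
    [1, [0.001, -0.002, 0.15], 0],
    [1, [0.001, -0.002, 0.165], 0],
  ],
)

```text
clock: 2.4
tcp_pos: [0.4989, 0.1488, 0.0635]
tcp_rot: [[-0.985, -0.172, -0.003], [-0.172, 0.985, -0.001], [0.003, -0.0, -1.0]]
force: [-0.6, 0.0, -0.2]
width: 0.0
```

Run:
```python
from h import *
f=grab("side"); cv2.imwrite(f"pics/side2.png",cv2.resize(f["color"][60:270,150:430],None,fx=2.5,fy=2.5))
s=r.state(); print({k:np.round(s[k],3) for k in ("clock","tcp_pos","force")})
```

```text
{'clock': np.float64(2.45), 'tcp_pos': array([0.498, 0.148, 0.061]), 'force': array([-1.365, -0.079, -2.504])}
```

View pics/side2.png

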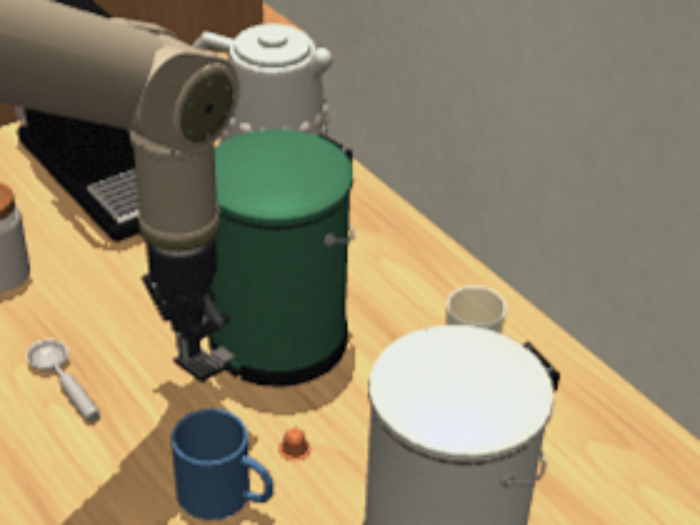

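The fingers are about 15 mm above the pad, clear of the lid. Pressing slowly.

Emit:
move_arm(
  targets=[
    [1, [0, 0, 0.003], 0],
    [1, [0, 0, 0.006], 0],
    [1, [0, 0, 0.01], 0],
    [1, [0, 0, 0.014], 0],
    [1, [0, 0, 0.018], 0],
    [1, [0, 0, 0.022], 0],
    [1, [0, 0, 0.026], 0],
    [1, [0, 0, 0.03], 0],
  ],
)

```text
clock: 3.12
tcp_pos: [0.5007, 0.1482, 0.0366]
tcp_rot: [[-0.985, -0.171, -0.0], [-0.171, 0.985, 0.0], [0.0, 0.0, -1.0]]
force: [-2.6, -1.0, 6.9]
width: 0.0001
```

Emit:
move_arm(
  targets=[
    [1, [0, 0, 0.003], 0],
    [1, [0, 0, 0.006], 0],
    [1, [0, 0, 0.009], 0],
    [1, [0, 0, 0.011], 0],
    [1, [0, 0, 0.013], 0],
    [1, [0, 0, 0.014], 0],
    [1, [0, 0, 0.014], 0],
    [1, [0, 0, 0.014], 0],
  ],
)

```text
clock: 3.78
tcp_pos: [0.5009, 0.1481, 0.0224]
tcp_rot: [[-0.985, -0.17, -0.0], [-0.17, 0.985, 0.0], [0.0, 0.0, -1.0]]
force: [-2.7, -0.5, 3.3]
width: -0.0004
```

Run:
```python
from h import *
f=grab("side"); cv2.imwrite(f"pics/side3.png",cv2.resize(f["color"][60:270,150:430],None,fx=2.5,fy=2.5))
s=r.state(); print({k:np.round(s[k],4) for k in ("clock","tcp_pos","force")})
```

```text
{'clock': np.float64(3.8333), 'tcp_pos': array([0.5009, 0.1481, 0.0224]), 'force': array([-1.9072, -0.1823,  3.0602])}
```

View pics/side3.png

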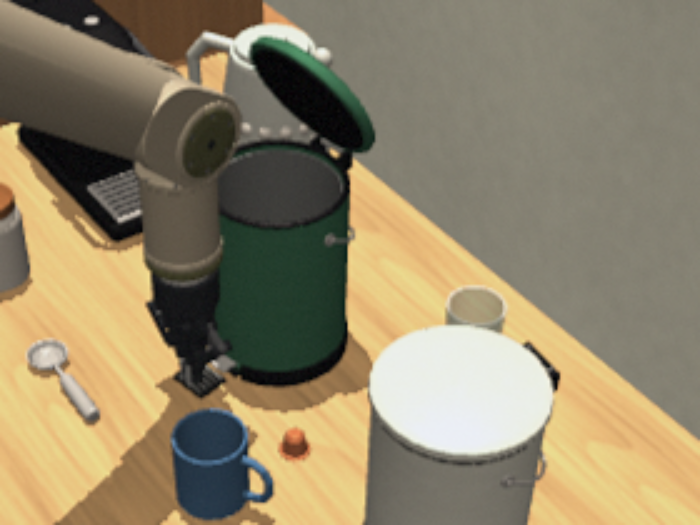

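The lid is open at around 60°, with 3 N on the pad, so it isn't at the stop yet. I'll press a little further, until the force rises.

Emit:
move_arm(
  targets=[
    [1, [0, 0, 0.001], 0],
    [1, [0, 0, 0.0015], 0],
    [1, [0, 0, 0.002], 0],
    [1, [0, 0, 0.0025], 0],
    [1, [0, 0, 0.003], 0],
    [1, [0, 0, 0.003], 0],
    [1, [0, 0, 0.003], 0],
    [1, [0, 0, 0.003], 0],
  ],
)

```text
clock: 4.5
tcp_pos: [0.5011, 0.1481, 0.0198]
tcp_rot: [[-0.985, -0.17, 0.0], [-0.17, 0.985, 0.0], [-0.0, 0.0, -1.0]]
force: [-4.5, -0.6, 9.3]
width: 0.0002
```

Run:
```python
from h import *
f=grab("top");P=pts(f);c=f["color"].astype(int)
cv2.imwrite("pics/top4.png",f["color"])
m=(P[...,2]>.25)&(c[...,1]>1.3*c[...,2])&(c[...,1]>1.15*c[...,0])&(P[...,0]>.6)
Q=P[m]; ax=np.array([.985,.171]); l=(Q[:,:2]-[.6386,.173])@ax
print(len(Q),"z",np.percentile(Q[:,2],[1,50,99]).round(3),"own x",np.percentile(l,[1,50,99]).round(3))
k=Q[:,2].argmax(); print("angle of top pt",np.arctan2(Q[k,2]-.243,.093-l[k]))
s=r.state(); print({k:np.round(s[k],4) for k in ("clock","tcp_pos","force")})
```

```text
681 z [0.317 0.39  0.416] own x [0.032 0.055 0.092]
angle of top pt 1.2762254278039895
{'clock': np.float64(4.55), 'tcp_pos': array([0.501 , 0.1481, 0.0198]), 'force': array([-4.7825,  0.269 ,  9.9172])}
```

The force has jumped to 9–10 N, so the pedal is at its stop. The rim height of 0.416 m matches about 1.2 rad. Holding for more than 3 s.

Emit:
move_arm(
  targets=[
    [1, [0, 0, 0], 0],
    [1, [0, 0, 0], 0],
    [1, [0, 0, 0], 0],
    [1, [0, 0, 0], 0],
    [1, [0, 0, 0], 0],
    [1, [0, 0, 0], 0],
    [1, [0, 0, 0], 0],
    [1, [0, 0, 0], 0],
  ],
)

```text
clock: 5.22
tcp_pos: [0.5011, 0.1481, 0.0198]
tcp_rot: [[-0.985, -0.17, 0.0], [-0.17, 0.985, 0.0], [-0.0, 0.0, -1.0]]
force: [-4.6, -0.5, 8.8]
width: -0.0004
```

Emit:
move_arm(
  targets=[
    [1, [0, 0, 0], 0],
    [1, [0, 0, 0], 0],
    [1, [0, 0, 0], 0],
    [1, [0, 0, 0], 0],
    [1, [0, 0, 0], 0],
    [1, [0, 0, 0], 0],
    [1, [0, 0, 0], 0],
    [1, [0, 0, 0], 0],
  ],
)

```text
clock: 5.88
tcp_pos: [0.5011, 0.1482, 0.0198]
tcp_rot: [[-0.985, -0.17, 0.0], [-0.17, 0.985, 0.0], [-0.0, 0.0, -1.0]]
force: [-4.6, -0.9, 9.5]
width: 0.0003
```

Emit:
move_arm(
  targets=[
    [1, [0, 0, 0], 0],
    [1, [0, 0, 0], 0],
    [1, [0, 0, 0], 0],
    [1, [0, 0, 0], 0],
    [1, [0, 0, 0], 0],
    [1, [0, 0, 0], 0],
    [1, [0, 0, 0], 0],
    [1, [0, 0, 0], 0],
  ],
)

```text
clock: 6.55
tcp_pos: [0.5011, 0.1481, 0.0198]
tcp_rot: [[-0.985, -0.17, 0.0], [-0.17, 0.985, 0.0], [-0.0, 0.0, -1.0]]
force: [-4.8, 0.3, 8.9]
width: -0.0001
```

Emit:
move_arm(
  targets=[
    [1, [0, 0, 0], 0],
    [1, [0, 0, 0], 0],
    [1, [0, 0, 0], 0],
    [1, [0, 0, 0], 0],
    [1, [0, 0, 0], 0],
    [1, [0, 0, 0], 0],
    [1, [0, 0, 0], 0],
    [1, [0, 0, 0], 0],
  ],
)

```text
clock: 7.22
tcp_pos: [0.501, 0.1481, 0.0198]
tcp_rot: [[-0.985, -0.17, 0.0], [-0.17, 0.985, 0.0], [-0.0, 0.0, -1.0]]
force: [-4.3, -0.9, 9.3]
width: -0.0001
```

Emit:
move_arm(
  targets=[
    [1, [0, 0, 0], 0],
    [1, [0, 0, 0], 0],
    [1, [0, 0, 0], 0],
    [1, [0, 0, 0], 0],
    [1, [0, 0, 0], 0],
    [1, [0, 0, 0], 0],
    [1, [0, 0, 0], 0],
    [1, [0, 0, 0], 0],
  ],
)

```text
clock: 7.88
tcp_pos: [0.501, 0.1481, 0.0198]
tcp_rot: [[-0.985, -0.17, 0.0], [-0.17, 0.985, 0.0], [-0.0, 0.0, -1.0]]
force: [-4.6, 0.2, 9.1]
width: -0.0003
```

Held for more than 3.3 s at the stop. Easing up at about 1 mm per row, roughly 0.6 rad/s at the lid.

Emit:
move_arm(
  targets=[
    [1, [0, 0, -0.001], 0],
    [1, [0, 0, -0.002], 0],
    [1, [0, 0, -0.003], 0],
    [1, [0, 0, -0.004], 0],
    [1, [0, 0, -0.005], 0],
    [1, [0, 0, -0.006], 0],
    [1, [0, 0, -0.007], 0],
    [1, [0, 0, -0.008], 0],
  ],
)

```text
clock: 8.55
tcp_pos: [0.5011, 0.1481, 0.0275]
tcp_rot: [[-0.985, -0.17, 0.0], [-0.17, 0.985, 0.0], [-0.0, 0.0, -1.0]]
force: [-0.3, -0.5, 2.7]
width: 0.0
```

Emit:
move_arm(
  targets=[
    [1, [0, 0, -0.001], 0],
    [1, [0, 0, -0.002], 0],
    [1, [0, 0, -0.003], 0],
    [1, [0, 0, -0.004], 0],
    [1, [0, 0, -0.005], 0],
    [1, [0, 0, -0.006], 0],
    [1, [0, 0, -0.007], 0],
    [1, [0, 0, -0.008], 0],
  ],
)

```text
clock: 9.22
tcp_pos: [0.5016, 0.1482, 0.0357]
tcp_rot: [[-0.985, -0.17, 0.001], [-0.17, 0.985, 0.0], [-0.001, 0.0, -1.0]]
force: [3.0, 1.2, 4.4]
width: 0.0003
```

Emit:
move_arm(
  targets=[
    [1, [0, 0, -0.001], 0],
    [1, [0, 0, -0.002], 0],
    [1, [0, 0, -0.003], 0],
    [1, [0, 0, -0.004], 0],
    [1, [0, 0, -0.005], 0],
    [1, [0, 0, -0.006], 0],
    [1, [0, 0, -0.007], 0],
    [1, [0, 0, -0.008], 0],
  ],
)

```text
clock: 9.88
tcp_pos: [0.501, 0.148, 0.0434]
tcp_rot: [[-0.985, -0.17, 0.0], [-0.17, 0.985, -0.0], [-0.0, -0.0, -1.0]]
force: [3.0, 0.9, 4.2]
width: -0.0002
```

Emit:
move_arm(
  targets=[
    [1, [0, 0, -0.001], 0],
    [1, [0, 0, -0.002], 0],
    [1, [0, 0, -0.003], 0],
    [1, [0, 0, -0.004], 0],
    [1, [0, 0, -0.005], 0],
    [1, [0, 0, -0.006], 0],
    [1, [0, 0, -0.007], 0],
    [1, [0, 0, -0.008], 0],
  ],
)

```text
clock: 10.55
tcp_pos: [0.4996, 0.1477, 0.0505]
tcp_rot: [[-0.985, -0.171, -0.003], [-0.171, 0.985, -0.001], [0.003, -0.0, -1.0]]
force: [-0.6, -0.5, 0.2]
width: 0.0001
```

Contact is off at z = 0.0505, near the pad's rest height. Checking the lid.

Emit:
move_arm(
  targets=[
    [1, [0.001, 0, -0.001], 0],
    [1, [0.002, 0, -0.002], 0],
    [1, [0.003, 0, -0.003], 0],
    [1, [0.003, 0, -0.005], 0],
    [1, [0.003, 0, -0.007], 0],
    [1, [0.003, 0, -0.01], 0],
    [1, [0.003, 0, -0.013], 0],
    [1, [0.003, 0, -0.016], 0],
  ],
)

```text
clock: 11.22
tcp_pos: [0.498, 0.1475, 0.0677]
tcp_rot: [[-0.985, -0.17, 0.0], [-0.17, 0.985, 0.0], [-0.0, 0.0, -1.0]]
force: [-0.1, 0.8, -0.8]
width: 0.0001
```

Run:
```python
from h import *
f=grab("side"); cv2.imwrite(f"pics/side5.png",cv2.resize(f["color"][60:270,150:430],None,fx=2.5,fy=2.5))
s=r.state(); print({k:np.round(s[k],4) for k in ("clock","tcp_pos","force")})
```

```text
{'clock': np.float64(11.2667), 'tcp_pos': array([0.4984, 0.1476, 0.0683]), 'force': array([0.5344, 0.2801, 0.7642])}
```

View pics/side5.png

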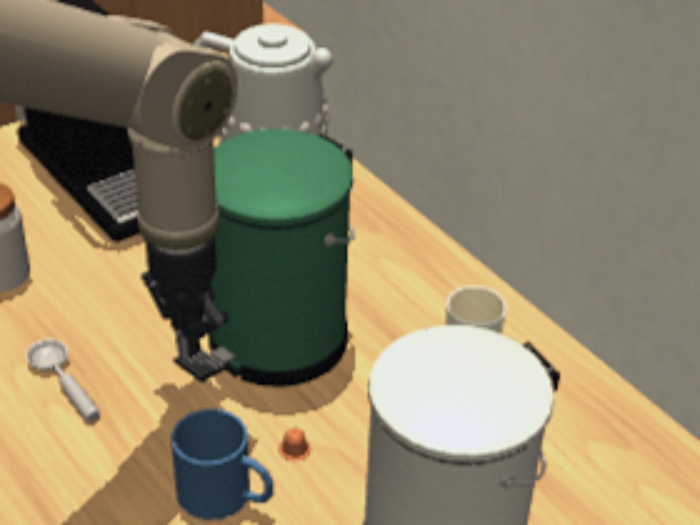

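The lid is shut and the pedal is back up. Now I'll withdraw straight up, slightly away from the bin.

Emit:
move_arm(
  targets=[
    [1, [0.002, 0, -0.01], 0],
    [1, [0.004, 0, -0.03], 0],
    [1, [0.005, 0, -0.053], 0],
    [1, [0.005, 0, -0.078], 0],
    [1, [0.005, 0, -0.103], 0],
    [1, [0.005, 0, -0.128], 0],
    [1, [0.005, 0, -0.148], 0],
    [1, [0.005, 0, -0.16], 0],
  ],
)

```text
clock: 11.93
tcp_pos: [0.4937, 0.1467, 0.2308]
tcp_rot: [[-0.985, -0.17, 0.003], [-0.17, 0.985, 0.002], [-0.004, 0.001, -1.0]]
force: [-0.2, 0.8, 0.9]
width: -0.0003
```

Emit:
move_arm(
  targets=[
    [1, [0.005, 0.015, 0], 0],
    [1, [0.01, 0.035, 0], 0],
    [1, [0.015, 0.06, 0], 0],
    [1, [0.02, 0.085, 0], 0],
    [1, [0.02, 0.1, 0], 0],
    [1, [0.02, 0.1, 0], 0],
    [1, [0.02, 0.1, 0], 0],
    [1, [0.02, 0.1, 0], 0],
  ],
)

```text
clock: 12.6
tcp_pos: [0.4566, 0.2407, 0.2276]
tcp_rot: [[-0.986, -0.169, 0.0], [-0.169, 0.986, -0.0], [-0.0, -0.001, -1.0]]
force: [0.4, -0.6, -0.1]
width: -0.0002
```

Run:
```python
from h import *
f=grab("top");P=pts(f); cv2.imwrite(f"pics/top6.png",f["color"])
P0=np.load("top0.npz")["P"]
for n,a in dict(gpad=(228,250,222,242,.04,.06),glid=(190,260,160,222,.235,.3),wlid=(310,378,172,235,.235,.3),mugtop=(262,300,236,266,.02,.12),caps=(270,286,214,228,.01,.05),spoon=(188,238,258,276,.004,.04),jar=(125,160,248,275,.02,.15)).items():
    o=[]
    for X in (P0,P):
        Q=X[a[2]:a[3],a[0]:a[1]].reshape(-1,3);Q=Q[(Q[:,2]>a[4])&(Q[:,2]<a[5])]; o.append(Q.mean(0).round(4) if len(Q) else None)
    print(n,*o)
s=r.state(); print({k:np.round(s[k],4) for k in ("clock","tcp_pos","force")})
```

```text
gpad [0.511  0.1509 0.0463] [0.5119 0.1504 0.0462]
glid [0.6386 0.1729 0.263 ] [0.6388 0.1728 0.2631]
wlid [ 0.5925 -0.2067  0.2634] [ 0.5927 -0.2068  0.2633]
mugtop [ 0.4392 -0.0056  0.0797] [ 0.4396 -0.0059  0.0807]
caps [0.5492 0.0067 0.0247] [0.5479 0.0057 0.0243]
spoon [0.3816 0.2495 0.0118] [0.3828 0.207  0.0129]
jar [0.408  0.4716 0.1058] [0.4057 0.4757 0.115 ]
{'clock': np.float64(12.65), 'tcp_pos': array([0.4568, 0.2404, 0.2276]), 'force': array([ 0.833 , -0.7442, -0.9688])}
```

View pics/top6.png

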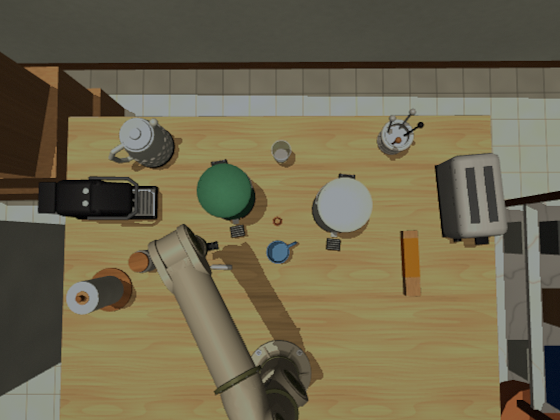

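The lid and pad are back at their starting readings and everything visible is where it was. The arm hides part of the spoon and jar, which accounts for their changed averages; the spoon's handle end is still at (232,267). Handing in.

Run:
```python
from h import *
print(r.finish_job())
```

```text
the job is handed in; nothing more can be done
None
```

I held the green bin open by its pedal and let it close gently, and the job is handed in at about 12.7 s of the 46 s allowed. No verdict was reported.

- **Opening:** I pressed with closed fingertips 10 mm in front of the pad's centre, down to its firm stop. The force there was about 9 N, and the lid's rim stood at 0.416 m, which matches about 1.2 rad. I kept it there for 3.3 s.
- **Closing:** I eased the pedal up at about 12 mm/s, which is roughly 0.6 rad/s at the lid. The finger stayed in contact until just before the pad's rest height.
- **Last checks:** The green lid, its pad, the white lid, the mug and the capsule all measured within about 2 mm of where they started. The tumbler and carton looked unmoved in the top view. The arm was clear of everything, with force readings at noise level.
- **Not confirmed:** In the final picture the arm partly hid the spoon and the sugar jar, so their averaged positions came out different (the spoon's by about 42 mm in y). The spoon's visible end had not moved, and the arm came no lower than about 0.23 m near either. I did not measure the lid's speed directly; the figure comes from how fast I raised the pedal.

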